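Slide the long divider strip off the shelf and lay it in the backgammon case

TASK

Two white resin divider strips lie snugly in the lanes of the low ash shelf, too snug to grip there: slide the longer one out over the shelf's front edge (the edge towards the robot) until its end overhangs, then grip that end, lift it off, and lay it flat in the empty half of the open backgammon case without dropping it or letting it fall to the table. Leave the shorter strip, the doubling cube, the stacks of checkers and the spinner where they are.

Things in the scene. Friction and masses are not known exactly. Their poses are not given: they have to be found in the camera images.
- long_center (a point): centre (half-way up) of the longer strip: a flat white resin bar 150 x 50 x 8 mm, about 90 g, loose; x along its length, z up. It lies in one of the shelf's two lanes, lengthwise (which one varies), its rear end at least 20 mm short of the shelf's rear edge: a shut gripper can push on that end from behind, down in the lane.
- short_center (a point): centre (half-way up) of the shorter strip, alike but 100 mm long; x along its length. It lies in the other lane and must stay there.
- shelf: low ash shelf, fixed (sizes in mm): 210 deep (x), 214 wide (y), 68 high. Origin: centre of its foot, at table height; x points away from the robot: front edge at x = -105, rear edge at x = +105. Two lanes run through along x, open at both ends, centred at y = +40 and -40, 54 wide, floor 60 above the table, between battens 8 high (flush with a strip, 2 mm play each side). Board 22 thick, its front 40 free beneath.
- case: hard black plastic backgammon case (sizes in mm), fixed, opened like a book. Origin: centre of the underside of its empty half, at table height. That half is 200 (x) x 130 (y) x 28 high outside, walls and floor 5 thick: the inside is 190 x 120, its floor 5 above the table; x, its length, points away from the robot, give or take 12 degrees. The other half, full of checkers, lies on the -y side.
- cube: clear acrylic doubling cube, 30 mm, on the shelf's +y batten; origin under its centre; bystander
- stack_a: stack of three white checkers, 33 mm across, 30 mm high, on the shelf's +y batten; origin under its centre; bystander
- stack_b: stack of two white checkers, 33 mm across, 20 mm high, on the shelf's -y batten; origin under its centre; bystander
- spinner: wooden turn-knob spinner, disc 130 mm across, 50 mm high to the top of its knob; origin under its centre; bystander
Things that resemble listed ones, but are neither listed nor needed, are in the scene too. What is shaped like the part that bears long_center but blue or red is not meant.

How it is judged:
By the outcome, as a careful person would: the job done as asked, in the order asked, and still so for the second after the job is handed in, with the robot touching nothing.
It also fails if it takes over 54 s, if anything falls off the work surface, if the arm or the gripper's body presses on something with over 40 N, if the wrist force passes 120 N, or if a joint passes its speed limit or range.

ROBOT

A 6-joint arm with a two-finger parallel gripper is mounted at the origin on the work surface. World frame = base frame: x ahead of the robot, y to its left, z up, the work surface at z = 0. Lengths are in m, angles in rad, forces in N, time in s.
With the tool pointing down it reaches from about 0.3 to 0.875 m from the base axis. Payload 6.4 kg.
Tool frame: the origin (TCP) lies at the centre of the arm's flange, where the gripper is bolted on; the fingertips stand 173 mm ahead of it and the grasp point (between the pads) lies 155 mm ahead of it; z points along the fingers, x is the direction in which the jaws open and shut, and the axes are right-handed (so a half turn about z gives the same grasp; the last joint's range is limited). The gripper opens to 85 mm and grips with 20 to 120 N. Pads are 22 mm wide; open, the fingers measure 114 mm over their backs; the gripper's body (76 mm by 85 mm) begins 54 mm behind the grasp point. The pads swing forward as they close: fully open they stand 13 mm farther back than shut.
Start: joints at [-1.395, 0.181, 1.607, -0, 1.354, -0.206], TCP at [0.214, -0.534, 0.405] pointing down, gripper open.
Joint ranges: [-2.99, 2.99], [-0.89, 2.07], [0.3, 2.58], [-1.14, 4.28], [0, 2.63], [-3.12, 3.12]. Speed limits (rad/s): [2.57, 2.57, 3.01, 3.14, 3.14, 3.14].

INTERFACE

Orientations are given as a unit quaternion [w, x, y, z].
In Python, from bench import ctrl gives the robot as it stands. The module is installed in compiled form; this text tells all that it offers.
- The arm moves only by the tool move_arm, never from a script. Its argument "moves" is a list of rows, each an object of numbers: "gripper": the opening in per cent of the stroke, from 0 (shut) to 100 (fully open); "x", "y", "z": the shift along the tool's x, y, z in cm; "roll": the turn about the tool's z in degrees. In form: [{"gripper": .., "x": .., "y": .., "z": .., "roll": ..}, ...]. A call has 1 to 5 rows; each row shifts and turns the commanded pose from where the row before left it, along the tool's axes as they then stand; what a row does not reach is not made up. A row lasts 1/8 s, in which the tool goes at most 62.5 mm and 10.7 degrees, less where a joint would pass 70% of its speed; a pose out of reach is approached as far as the arm can. A call is refused whole if a number of a shift passes 6.25 or a number of a turn 10.7, either way. A call with a gripper value outside its range is refused whole. The fingers move at their own pace and stop on an object; the grip force is fixed at half the most. Time passes only in rows, so rows that do not move let the fingers close. It gives the time, the measured TCP pose, the force and the opening at its end, in the units of the state.
- ctrl.get_obs(): the state, without advancing time (a new reading comes with each control period).
- ctrl.camera(name): name is "scene" or "top" or "wrist"; returns a dict with "img" (384x512x3 uint8, red, green, blue), "fx", "fy", "cx", "cy" (pixels), "D" ([k1, k2, p1, p2, k3] as OpenCV has them; the pictures are not rectified), "world_from_camera" (4x4, takes a point from camera to world coordinates); the wrist camera has in their place "tool_from_camera" (4x4, takes a point from camera to tool coordinates, whose origin is the TCP and whose axes are the tool frame's). Camera axes: x right, y up, looking along -z (the intrinsics and any distortion apply to the point x, -y, -z); pixel columns grow to the right and rows downward; lengths in m; the calibration is good to about 2 mm. A picture is of the moment at which its call begins: read the wrist's pose just before it. There is no depth.
- ctrl.hand_in(): hands the job in, once; it reports no verdict.
The state is a dict: "time_s": time; "q": joint angles; "dq": joint speeds; "joint_efforts": joint torques, N m; "eef_pos": TCP position; "eef_rot": TCP orientation; "wrist_force": force on the tool from outside, world axes, zero at the start; "torque": the same for the moment, N m; "opening": opening from 0.0 (shut) to 1.0 (fully open).
Only numpy, scipy, OpenCV 4.12 (cv2) and the standard library are available. Lean on these libraries where they do the work, as an engineer would, in place of code of your own. Each camera call takes 0.05 s, during which the arm holds its last target. There are 200 camera calls.

## Working session

There is one attempt and no reset: what is moved stays moved. The work goes in short steps, Python scripts to look and compute and a tool call to move; the robot and the scene stay as the last step left them, time stands still between calls to the robot, and variables do not carry over. Pictures are saved under pics/ and viewed, about 8 in all and at most 12, crops included, and the job is handed in when it is done.

Besides the shell and the picture viewer there is one more tool, called after "Request:" as name(argument=value, ...) on one line, values as JSON. move_arm: Moves the arm, as the interface text tells. Its arguments: {"type":"object","properties":{"moves":{"type":"array","items":{"type":"object","properties":{"gripper":{"type":"number"},"x":{"type":"number"},"y":{"type":"number"},"z":{"type":"number"},"roll":{"type":"number"}}}}},"required":["moves"]}

```bash
mkdir -p pics; cat > h.py <<'E'
import numpy as np, cv2
from bench import ctrl
from scipy.spatial.transform import Rotation as R
def tool():
    o=ctrl.get_obs(); T=np.eye(4); q=o['eef_rot']; T[:3,:3]=R.from_quat([q[1],q[2],q[3],q[0]]).as_matrix(); T[:3,3]=o['eef_pos']; return T
def cam(n):
    T=tool(); c=ctrl.camera(n); c['T']=T@np.array(c['tool_from_camera']) if n=='wrist' else np.array(c['world_from_camera'])
    c['K']=np.array([[c['fx'],0,c['cx']],[0,c['fy'],c['cy']],[0,0,1.]]); c['D']=np.array(c['D'],float); return c
def ray(c,px,z):
    p=cv2.undistortPoints(np.array(px,float).reshape(-1,1,2),c['K'],c['D'])[:,0]
    d=np.c_[p[:,0],-p[:,1],-np.ones(len(p))]@c['T'][:3,:3].T; o=c['T'][:3,3]
    return o+d*((z-o[2])/d[:,2])[:,None]
def proj(c,P):
    q=(np.array(P,float).reshape(-1,3)-c['T'][:3,3])@c['T'][:3,:3]; q=q*[1,-1,-1]
    return cv2.projectPoints(q,np.zeros(3),np.zeros(3),c['K'],c['D'])[0][:,0]
def save(n,img,s=1):
    cv2.imwrite('pics/'+n,cv2.resize(img[...,::-1],None,fx=s,fy=s,interpolation=cv2.INTER_CUBIC))
E
python3 - <<'E'
from h import *
o=ctrl.get_obs();print(o)
a=cam('top');b=cam('scene')
save('top.png',a['img'],1.5);save('scene.png',b['img'],1.5)
for c in(a,b):print(c['T'].round(3),c['K'][0,0],c['D'])
E
```

```text
{'time_s': 0.0, 'q': array([-1.39531074e+00,  1.81571563e-01,  1.60802636e+00,  1.64384121e-05,
        1.35381378e+00, -2.06333526e-01]), 'dq': array([-6.66093596e-05, -4.01491325e-04, -4.42398703e-04,  7.22716152e-04,
       -9.65206913e-04, -1.62075866e-04]), 'joint_efforts': array([-3.54855647e-04, -4.44869435e+01, -3.51337874e+01, -4.34445365e-04,
        9.11877461e-03,  1.30589956e-05]), 'eef_pos': array([ 0.21420459, -0.53333213,  0.40375785]), 'eef_rot': array([-6.58560252e-04,  8.28433692e-01, -5.60086413e-01, -6.27374240e-04]), 'wrist_force': array([ 0.45195183,  0.47320942, -0.05088047]), 'torque': array([-0.03532489, -0.00509205, -0.01741459]), 'opening': 0.9967563543239758}
[[ 0.007  0.996 -0.087  0.376]
 [-1.     0.007  0.002  0.112]
 [ 0.003  0.087  0.996  1.345]
 [ 0.     0.     0.     1.   ]] 478.2404484169347 [-0.03789919  0.          0.          0.          0.        ]
[[ 0.42  -0.666  0.616  1.123]
 [ 0.908  0.304 -0.289 -0.216]
 [ 0.005  0.681  0.732  0.854]
 [ 0.     0.     0.     1.   ]] 471.83792570244094 [-0.04163831  0.          0.          0.          0.        ]
```

View pics/top.png

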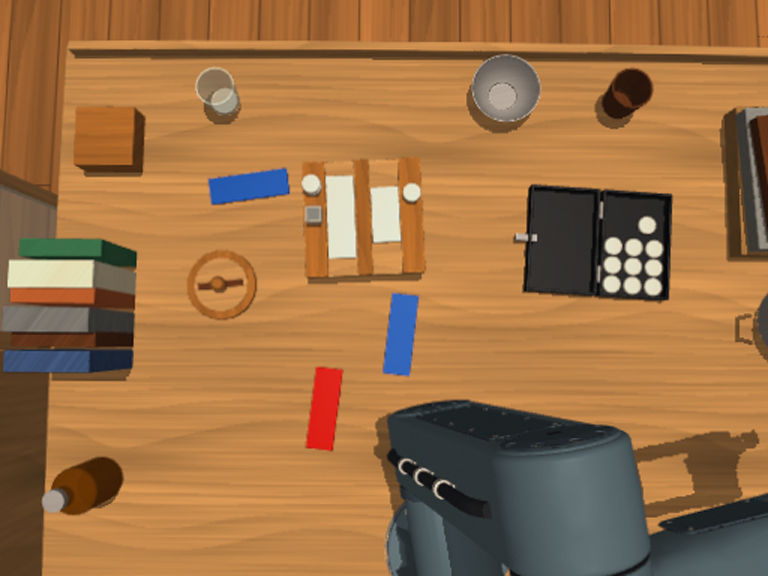

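View pics/scene.png

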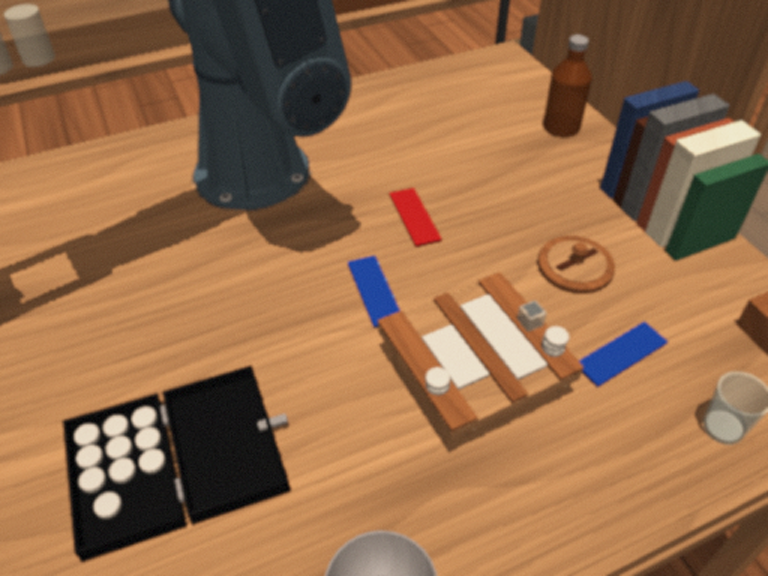

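In the top view (1.5x picture) there are two white bars in the shelf: one at about (341,217), ~85 px long, and one at (385,214), ~57 px long. The blue bars at (249,187) and (401,335) and the red one at (325,409) are decoys. The left (+y lane) bar is the longer white one and so the target. The empty half of the case is at about (563,241), with a latch at (525,238). Next I measure and confirm in a crop.

```bash
python3 - <<'E'
from h import *
for n in('top','scene'):
    c=cam(n); im=c['img'].astype(int); hsv=cv2.cvtColor(c['img'],cv2.COLOR_RGB2HSV)
    m=((hsv[...,1]<60)&(hsv[...,2]>170)).astype(np.uint8)
    print(n)
    for k in cv2.findContours(m,cv2.RETR_EXTERNAL,cv2.CHAIN_APPROX_NONE)[0]:
        A=cv2.contourArea(k)
        P=ray(c,k[:,0],.068)[:,:2]
        if A<300 or P[:,0].min()<.4: continue
        r=cv2.minAreaRect((P*1000).astype(np.float32)); print('white',A,k[:,0].mean(0).round(),np.round(r[0],1),np.round(r[1],1),round(r[2],1))
    b=(hsv[...,2]<60).astype(np.uint8)
    for k in cv2.findContours(b,cv2.RETR_EXTERNAL,cv2.CHAIN_APPROX_NONE)[0]:
        A=cv2.contourArea(k)
        P=ray(c,k[:,0],.028)[:,:2]
        if A<3000 or P[:,0].min()<.4: continue
        r=cv2.minAreaRect((P*1000).astype(np.float32)); print('dark',A,np.round(r[0],1),np.round(r[1],1),round(r[2],1)); print(cv2.boxPoints(r).round())
    if n=='top': 
        # shelf: wood darker mask attempt printed as corners from crop
        save('crop.png',c['img'][95:215,190:460],2.9)
        t=ray(c,[(203.3,108.5),(281,105),(282.5,182),(205,185)],.068);print('shelf corners',t.round(3))
E
```

```text
top
white 894.5 [ 33. 182.] [494.2 724.3] [ 49.  154.2] 0.4
white 597.5 [257. 143.] [605.5 121. ] [100.   48.4] 3.0
white 908.5 [227. 144.] [600.7 201.2] [148.9  48.8] 3.0
dark 6595.5 [ 562.9 -275. ] [269.5 199.5] 86.6
[[ 455. -404.]
 [ 654. -416.]
 [ 671. -146.]
 [ 471. -135.]]
shelf corners [[0.698 0.267 0.068]
 [0.709 0.055 0.068]
 [0.499 0.051 0.068]
 [0.489 0.258 0.068]]
scene
white 488.0 [ 59. 304.] [ 559.  -373.5] [28.7 97.4] 85.7
white 482.0 [ 79. 298.] [ 560.7 -336.9] [28.8 98.3] 86.4
white 468.5 [ 98. 292.] [ 563.2 -300.4] [28.9 97.6] 86.6
white 996.5 [299. 243.] [609.3 102.5] [99.7 82.4] 3.0
white 1178.0 [335. 224.] [603.3 198.8] [149.6  49.9] 3.2
dark 6255.5 [ 569.7 -345.4] [130.6 209. ] 86.4
[[ 461. -404.]
 [ 670. -417.]
 [ 678. -287.]
 [ 469. -274.]]
dark 5624.5 [ 577.7 -212.1] [129.2 209. ] 86.3
[[ 469. -270.]
 [ 678. -283.]
 [ 686. -154.]
 [ 478. -141.]]
```

View pics/crop.png

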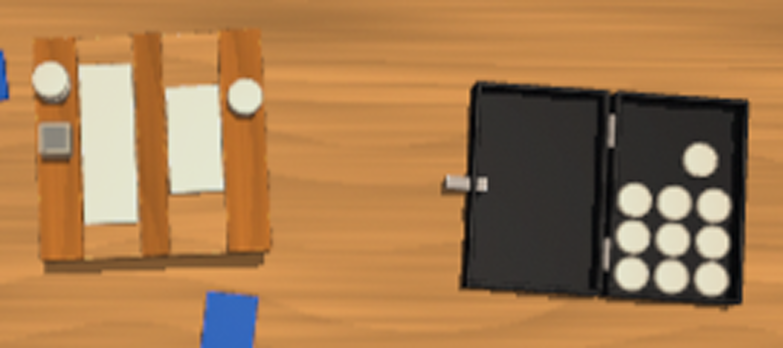

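The crop confirms it: the long white bar is in the left (+y) lane, with centre ≈ (602, 200) mm, 150×49, yaw 3°. The shelf depth measures 209 mm, which agrees with the 210 given. The empty half of the case is centred at ≈ (570, −211) mm, yaw −3.3°. I start moving, jaws shut and tool x across the lanes.

Request:
move_arm(moves=[{"gripper":0,"roll":9.45},{"gripper":0,"roll":9.45},{"gripper":0,"x":-4.7,"y":-3.5},{"gripper":0,"x":-4.7,"y":-3.5},{"gripper":0,"x":-4.7,"y":-3.5}])

```text
validation failed for argument at $.mo...
```

Request:
move_arm(moves=[{"gripper":0,"x":-4.7,"y":-3.5},{"gripper":0,"x":-4.7,"y":-3.5},{"gripper":0,"x":-4.7,"y":-3.5},{"gripper":0,"x":-4.7,"y":-3.5},{"gripper":0,"x":-4.7,"y":-3.5}])

```text
validation failed for argument at $.mo...
```

Request:
move_arm(moves=[{"gripper":0,"x":-4.7,"y":-3.5},{"gripper":0,"x":-4.7,"y":-3.5},{"gripper":0,"x":-4.7,"y":-3.5},{"gripper":0,"x":-4.7,"y":-3.5},{"gripper":0}])

```text
validation failed for argument at $.mo...
```

```bash
cat >> h.py <<'E'
def goto(p,yaw):
    T=tool(); M=T[:3,:3]; a=np.degrees(np.arctan2(M[1,0],M[0,0]))
    print('tcp',T[:3,3].round(4),'yaw',a.round(2),'d_tool_cm',(M.T@(np.array(p)-T[:3,3])*100).round(2),'roll',round(-(yaw-a),2),'op',round(ctrl.get_obs()['opening'],3),'F',ctrl.get_obs()['wrist_force'].round(1))
E
python3 -c "
from h import *
goto([.698,.205,.3],-87)"
```

```text
tcp [ 0.2142 -0.5334  0.4041] yaw -68.12 d_tool_cm [-50.49 -72.4   10.49] roll 18.88 op 0.998 F [ 0.  -0.6 -0.6]
```

Request:
move_arm(moves=[{"gripper":0,"x":0,"y":0,"z":0,"roll":9.45},{"gripper":0,"x":0,"y":0,"z":0,"roll":9.45},{"gripper":0,"x":-4.7,"y":-3.5,"z":0,"roll":0},{"gripper":0,"x":-4.7,"y":-3.5,"z":0,"roll":0},{"gripper":0,"x":-4.7,"y":-3.5,"z":0,"roll":0}])

```text
time_s: 0.82
eef_pos: [0.3124, -0.3858, 0.4045]
eef_rot: [-0.0, 0.725, -0.689, -0.0]
wrist_force: [0.6, -0.3, 0.7]
opening: -0.004
```

Request:
move_arm(moves=[{"gripper":0,"x":-4.7,"y":-3.5,"z":0,"roll":0},{"gripper":0,"x":-4.7,"y":-3.5,"z":0,"roll":0},{"gripper":0,"x":-4.7,"y":-3.5,"z":0,"roll":0},{"gripper":0,"x":-4.7,"y":-3.5,"z":0,"roll":0},{"gripper":0,"x":-4.7,"y":-3.5,"z":0,"roll":0}])

```text
time_s: 1.45
eef_pos: [0.4751, -0.1418, 0.4048]
eef_rot: [-0.0, 0.725, -0.689, 0.0]
wrist_force: [0.8, -0.6, 0.9]
opening: -0.002
```

Request:
move_arm(moves=[{"gripper":0,"x":-4.7,"y":-3.5,"z":0,"roll":0},{"gripper":0,"x":-4.7,"y":-3.5,"z":0,"roll":0},{"gripper":0,"x":-4.7,"y":-3.5,"z":0,"roll":0},{"gripper":0,"x":-4.7,"y":-3.5,"z":0,"roll":0},{"gripper":0,"x":0,"y":0,"z":0,"roll":0}])

```text
time_s: 2.08
eef_pos: [0.6055, 0.0549, 0.4039]
eef_rot: [-0.0, 0.727, -0.687, -0.0]
wrist_force: [-0.1, 0.0, 0.6]
opening: -0.001
```

```bash
python3 -c "
from h import *
goto([.698,.205,.3],-87)"
```

```text
tcp [0.6055 0.0549 0.4039] yaw -86.75 d_tool_cm [-14.45 -10.09  10.4 ] roll 0.25 op -0.001 F [-0.1  0.   0.6]
```

Request:
move_arm(moves=[{"gripper":0,"x":-4.8,"y":-3.4,"z":0,"roll":0.25},{"gripper":0,"x":-4.8,"y":-3.4,"z":0,"roll":0},{"gripper":0,"x":-4.8,"y":-3.3,"z":0,"roll":0},{"gripper":0,"x":0,"y":0,"z":5,"roll":0},{"gripper":0,"x":0,"y":0,"z":5.4,"roll":0}])

```text
time_s: 2.7
eef_pos: [0.6985, 0.2001, 0.3002]
eef_rot: [-0.001, 0.724, -0.69, 0.001]
wrist_force: [-0.2, -0.7, -0.4]
opening: 0.002
```

Request:
move_arm(moves=[{"gripper":0,"x":0,"y":0,"z":0,"roll":0}])

```text
time_s: 2.82
eef_pos: [0.696, 0.1991, 0.2942]
eef_rot: [0.005, 0.723, -0.69, -0.004]
wrist_force: [-0.4, -0.3, 1.1]
opening: 0.005
```

```bash
python3 - <<'E'
from h import *
goto([.698,.205,.235],-87)
c=cam('wrist'); im=c['img'].copy()
u=np.array([np.cos(np.radians(3)),np.sin(np.radians(3)),0]);v=np.array([-u[1],u[0],0])
C=np.array([.602,.2,.068])
Q=proj(c,[C+a*u+b*v for a,b in((.075,.025),(.075,-.025),(-.075,-.025),(-.075,.025))]); print(Q)
cv2.polylines(im,[np.round(Q).astype(int)],True,(255,0,0))
T=tool();tp=T[:3,3]*[1,1,0]+[0,0,.065]; print(proj(c,tp))
save('w1.png',im,1.5)
s=cam('scene');save('s1.png',s['img'][120:320,230:430],3)
E
```

```text
tcp [0.696  0.1991 0.2942] yaw -87.31 d_tool_cm [-0.59 -0.3   5.92] roll -0.31 op 0.005 F [-0.4 -0.3  1.1]
[[214.74710308 235.28640541]
 [284.24642817 234.89719367]
 [280.31901624 389.17197017]
 [223.82452007 389.42551255]]
[[257.29571062 207.11238058]]
```

View pics/w1.png

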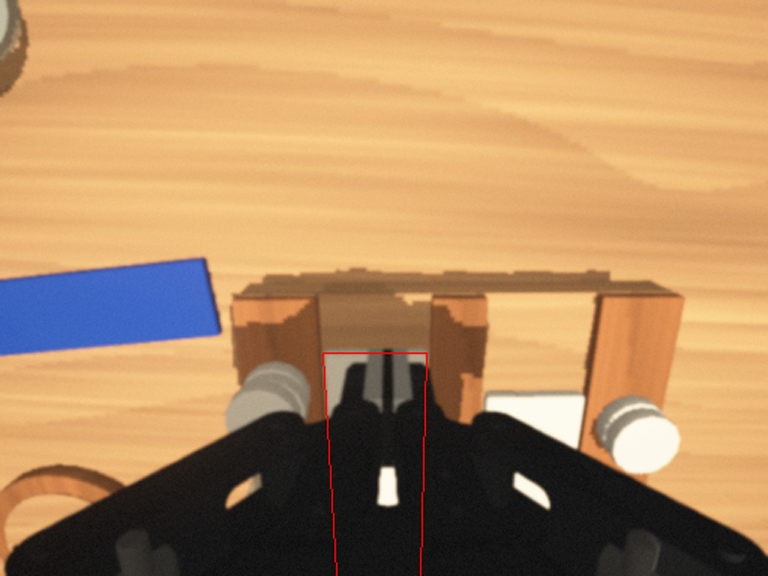

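The wrist view shows the predicted strip outline (red, rear end at row 352) lying on the real strip, with the shut fingers in the lane behind it. I check knuckle clearance to stack_a in the scene view.

View pics/s1.png

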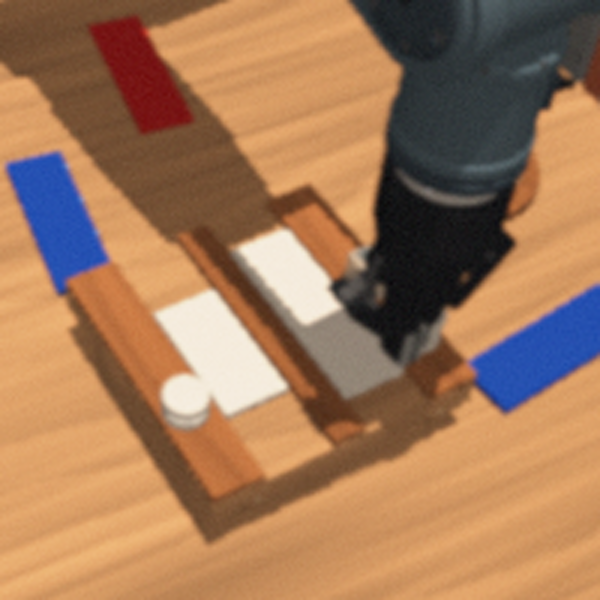

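Request:
move_arm(moves=[{"gripper":0,"x":-0.5,"y":-0.4,"z":0,"roll":-0.3},{"gripper":0,"x":0,"y":0,"z":2,"roll":0},{"gripper":0,"x":0,"y":0,"z":2,"roll":0},{"gripper":0,"x":0,"y":0,"z":0,"roll":0}])

```text
time_s: 3.42
eef_pos: [0.7006, 0.2052, 0.2568]
eef_rot: [0.002, 0.726, -0.688, -0.002]
wrist_force: [-0.6, 0.2, 1.3]
opening: 0.001
```

```bash
python3 - <<'E'
from h import *
goto([.698,.205,.235],-87)
E
```

```text
tcp [0.7006 0.2052 0.2568] yaw -86.98 d_tool_cm [0.   0.25 2.18] roll 0.02 op 0.001 F [-0.6  0.2  1.3]
```

Request:
move_arm(moves=[{"gripper":0,"x":0,"y":0,"z":1.2,"roll":0},{"gripper":0,"x":0,"y":0,"z":0.9,"roll":0},{"gripper":0,"x":0,"y":0,"z":0,"roll":0},{"gripper":0,"x":0,"y":0.7,"z":0,"roll":0},{"gripper":0,"x":0,"y":0.7,"z":0,"roll":0}])

```text
time_s: 4.05
eef_pos: [0.6877, 0.2047, 0.2402]
eef_rot: [-0.0, 0.726, -0.688, 0.0]
wrist_force: [0.3, 0.2, 0.4]
opening: 0.002
```

Request:
move_arm(moves=[{"gripper":0,"x":0,"y":0.7,"z":0,"roll":0},{"gripper":0,"x":0,"y":0.7,"z":0,"roll":0},{"gripper":0,"x":0,"y":0.7,"z":0,"roll":0},{"gripper":0,"x":0,"y":0.7,"z":0,"roll":0},{"gripper":0,"x":0,"y":0,"z":0,"roll":0}])

```text
time_s: 4.68
eef_pos: [0.6596, 0.2032, 0.24]
eef_rot: [0.0, 0.726, -0.688, -0.0]
wrist_force: [0.3, -0.2, 0.2]
opening: 0.0
```

```bash
python3 - <<'E'
from h import *
goto([.597,.200,.235],-87)
c=cam('scene'); hsv=cv2.cvtColor(c['img'],cv2.COLOR_RGB2HSV)
save('s2.png',c['img'][120:320,230:430],3)
E
```

```text
tcp [0.6596 0.2032 0.24  ] yaw -86.97 d_tool_cm [-0.01  6.27  0.5 ] roll 0.03 op 0.0 F [ 0.3 -0.2  0.2]
```

View pics/s2.png

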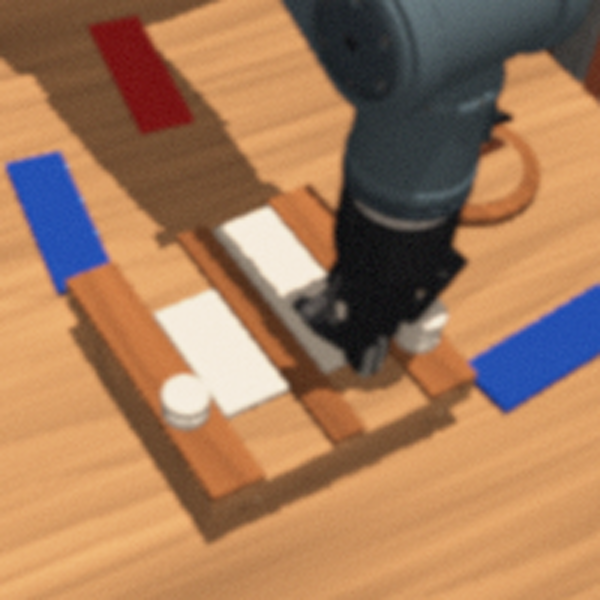

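```bash
python3 - <<'E'
from h import *
a=cam('scene')['img'][175:255,285:385]; b=cam('top')['img'][95:195,195:295]
A=cv2.resize(a,(500,400),interpolation=cv2.INTER_CUBIC);B=cv2.resize(b,(400,400),interpolation=cv2.INTER_CUBIC)
save('c3.png',np.hstack([A[:,:400],B]))
E
```

```text
(no output)
```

View pics/c3.png

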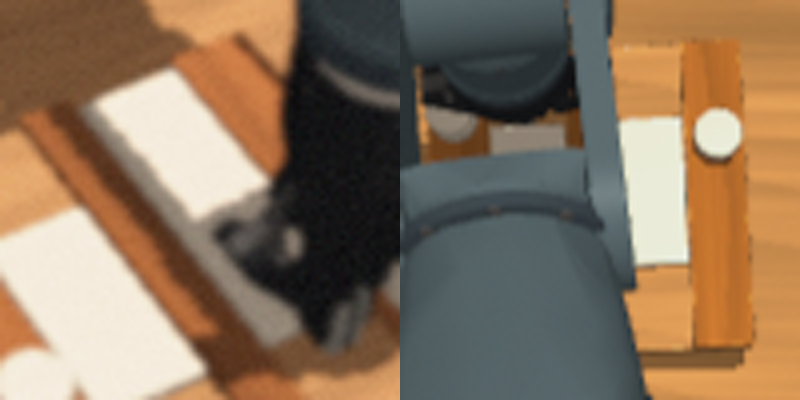

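The grey band is only the arm's shadow; the strip lies flat and has slid ~28 mm. The tips are only ~1 mm below the strip top, so I back off, lower by 4 mm and go on pushing.

Request:
move_arm(moves=[{"gripper":0,"x":0,"y":-0.5,"z":0,"roll":0},{"gripper":0,"x":0,"y":0,"z":0.5,"roll":0},{"gripper":0,"x":0,"y":0,"z":0,"roll":0}])

```text
time_s: 5.2
eef_pos: [0.665, 0.2034, 0.2339]
eef_rot: [0.0, 0.725, -0.688, -0.0]
wrist_force: [0.2, -0.2, -0.4]
opening: 0.0
```

Request:
move_arm(moves=[{"gripper":0,"x":0,"y":0.6,"z":-0.1,"roll":0},{"gripper":0,"x":0,"y":0.8,"z":0,"roll":0},{"gripper":0,"x":0,"y":0.8,"z":0,"roll":0},{"gripper":0,"x":0,"y":0.8,"z":0,"roll":0},{"gripper":0,"x":0,"y":0.8,"z":0,"roll":0}])

```text
time_s: 5.82
eef_pos: [0.6264, 0.2014, 0.2358]
eef_rot: [-0.0, 0.726, -0.688, 0.0]
wrist_force: [1.1, 0.4, -0.2]
opening: -0.003
```

Request:
move_arm(moves=[{"gripper":0,"x":0,"y":0.8,"z":0,"roll":0},{"gripper":0,"x":0,"y":0.8,"z":0,"roll":0},{"gripper":0,"x":0,"y":0.7,"z":0,"roll":0},{"gripper":0,"x":0,"y":0.4,"z":0,"roll":0},{"gripper":0,"x":0,"y":0,"z":0,"roll":0}])

```text
time_s: 6.45
eef_pos: [0.5999, 0.2001, 0.2358]
eef_rot: [0.0, 0.726, -0.688, -0.0]
wrist_force: [-0.2, -0.3, 0.0]
opening: -0.004
```

```bash
python3 - <<'E'
from h import *
goto([.597,.200,.235],-87)
c=cam('scene'); hsv=cv2.cvtColor(c['img'],cv2.COLOR_RGB2HSV)
E
```

```text
tcp [0.5999 0.2001 0.2358] yaw -86.97 d_tool_cm [-0.01  0.29  0.08] roll 0.03 op -0.004 F [-0.2 -0.3  0. ]
```

Overhang should be ≈ 54 mm. I back off, lift, and go in front of the shelf.

Request:
move_arm(moves=[{"gripper":0,"x":0,"y":-0.8,"z":0,"roll":0},{"gripper":0,"x":0,"y":0,"z":-4,"roll":0},{"gripper":0,"x":0,"y":0,"z":-6,"roll":0},{"gripper":0,"x":0,"y":0,"z":-4,"roll":0},{"gripper":80,"x":0,"y":3,"z":0,"roll":0}])

```text
time_s: 7.12
eef_pos: [0.5807, 0.1987, 0.381]
eef_rot: [-0.004, 0.725, -0.688, 0.003]
wrist_force: [0.2, -0.2, -0.4]
opening: 0.197
```

Request:
move_arm(moves=[{"gripper":80,"x":0,"y":5,"z":0,"roll":0},{"gripper":80,"x":0,"y":5,"z":0,"roll":0},{"gripper":80,"x":0,"y":0,"z":0,"roll":0},{"gripper":80,"x":0,"y":0,"z":0,"roll":0}])

```text
time_s: 7.62
eef_pos: [0.4793, 0.1936, 0.3766]
eef_rot: [-0.001, 0.726, -0.688, 0.001]
wrist_force: [0.9, 1.0, 0.6]
opening: 0.803
```

```bash
python3 - <<'E'
from h import *
goto([.475,.1934,.2315],-87)
s=cam('scene'); hsv=cv2.cvtColor(s['img'],cv2.COLOR_RGB2HSV)
m=((hsv[...,1]<60)&(hsv[...,2]>90)).astype(np.uint8)
for k in cv2.findContours(m,cv2.RETR_EXTERNAL,cv2.CHAIN_APPROX_NONE)[0]:
    P=ray(s,k[:,0],.068)[:,:2]; A=cv2.contourArea(k)
    if A>300 and P[:,1].mean()>0 and P[:,0].mean()>.4:
        r=cv2.minAreaRect((P*1000).astype(np.float32)); print(A,k[:,0].mean(0).round(),np.round(r[0],1),np.round(r[1],1),round(r[2],1),P.min(0).round(3),P.max(0).round(3))
w=cam('wrist')
a=cv2.resize(s['img'][120:280,250:410],(400,400),interpolation=cv2.INTER_CUBIC)
b=cv2.resize(w['img'],(400,300)); b=np.vstack([b,np.zeros((100,400,3),np.uint8)])
save('c4.png',np.hstack([a,b]))
E
```

```text
tcp [0.4793 0.1936 0.3766] yaw -86.98 d_tool_cm [ 0.    0.46 14.5 ] roll 0.02 op 0.803 F [0.9 1.  0.6]
580.5 [485. 279.] [849.8 392.6] [55.7 70.1] 19.7 [0.812 0.359] [0.881 0.434]
1041.0 [300. 241.] [609.2 101.2] [100.2  84.7] 3.1 [0.557 0.061] [0.659 0.146]
1002.5 [314. 197.] [517.5 193.9] [148.5  50.6] 3.7 [0.443 0.166] [0.593 0.222]
```

View pics/c4.png

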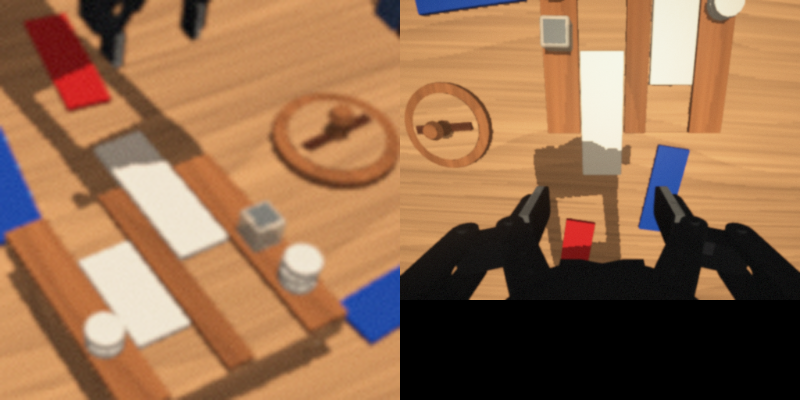

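The strip overhangs ~52 mm (end at x ≈ 0.442), and cube, stacks, spinner and short strip are all in place. I descend over the overhanging end.

Request:
move_arm(moves=[{"gripper":80,"x":0,"y":0.5,"z":5,"roll":0},{"gripper":80,"x":0,"y":0,"z":5,"roll":0},{"gripper":80,"x":0,"y":0,"z":1,"roll":0},{"gripper":80,"x":0,"y":0,"z":0,"roll":0},{"gripper":80,"x":0,"y":0,"z":0,"roll":0}])

```text
time_s: 8.35
eef_pos: [0.4747, 0.1935, 0.2678]
eef_rot: [-0.001, 0.726, -0.688, 0.001]
wrist_force: [0.3, 0.5, -0.5]
opening: 0.802
```

```bash
python3 - <<'E'
from h import *
goto([.4745,.1925,.2315],-87)
E
```

```text
tcp [0.4747 0.1935 0.2678] yaw -86.98 d_tool_cm [0.1  0.04 3.63] roll 0.02 op 0.802 F [ 0.3  0.5 -0.5]
```

Request:
move_arm(moves=[{"gripper":80,"x":0,"y":0,"z":2,"roll":0},{"gripper":80,"x":0,"y":0,"z":1.6,"roll":0},{"gripper":80,"x":0,"y":0,"z":0,"roll":0},{"gripper":80,"x":0,"y":0,"z":0,"roll":0}])

```text
time_s: 8.85
eef_pos: [0.4737, 0.1934, 0.2304]
eef_rot: [-0.0, 0.726, -0.688, 0.0]
wrist_force: [-0.3, 0.5, -0.8]
opening: 0.801
```

```bash
python3 - <<'E'
from h import *
goto([.4745,.1925,.2315],-87)
w=cam('wrist');s=cam('scene')
a=cv2.resize(s['img'][130:230,220:320],(400,400),interpolation=cv2.INTER_CUBIC)
b=cv2.resize(w['img'][184:384,128:384],(400,312)); b=np.vstack([b,np.zeros((88,400,3),np.uint8)])
save('c5.png',np.hstack([a,b]))
E
```

```text
tcp [0.4737 0.1934 0.2304] yaw -86.97 d_tool_cm [ 0.09 -0.08 -0.11] roll 0.03 op 0.801 F [-0.3  0.5 -0.8]
```

View pics/c5.png

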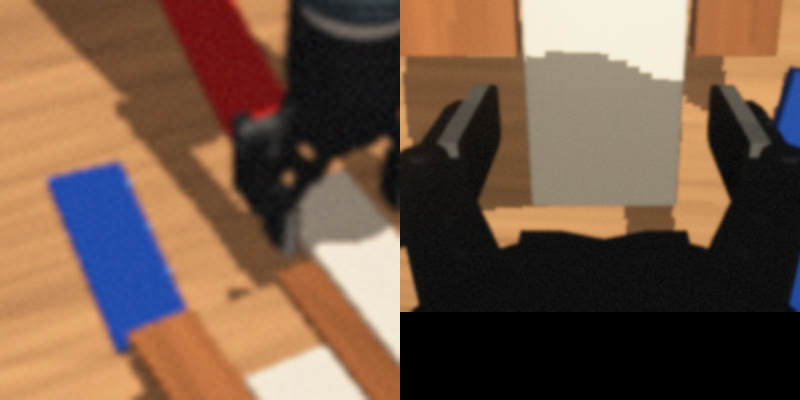

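The jaws straddle the overhanging end centrally (gap centre ≈ col 605, strip centre ≈ col 604), clear of the battens. Close.

Request:
move_arm(moves=[{"gripper":45,"x":0,"y":0,"z":0,"roll":0},{"gripper":45,"x":0,"y":0,"z":0,"roll":0},{"gripper":40,"x":0,"y":0,"z":0,"roll":0},{"gripper":40,"x":0,"y":0,"z":0,"roll":0},{"gripper":40,"x":0,"y":0,"z":0,"roll":0}])

```text
time_s: 9.57
eef_pos: [0.4735, 0.1934, 0.2305]
eef_rot: [-0.0, 0.726, -0.688, 0.0]
wrist_force: [-2.8, -0.1, 5.0]
opening: 0.562
```

Request:
move_arm(moves=[{"gripper":0,"x":0,"y":0,"z":0,"roll":0},{"gripper":0,"x":0,"y":0,"z":0,"roll":0},{"gripper":0,"x":0,"y":0,"z":-0.4,"roll":0},{"gripper":0,"x":0,"y":0,"z":-0.6,"roll":0},{"gripper":0,"x":0,"y":0,"z":0,"roll":0}])

```text
time_s: 10.2
eef_pos: [0.4735, 0.1934, 0.2403]
eef_rot: [-0.0, 0.726, -0.688, 0.0]
wrist_force: [-0.1, -0.3, -1.6]
opening: 0.561
```

Request:
move_arm(moves=[{"gripper":0,"x":0,"y":0,"z":-1.5,"roll":0},{"gripper":0,"x":0,"y":0,"z":-2.5,"roll":0},{"gripper":0,"x":0,"y":0,"z":-2.5,"roll":0},{"gripper":0,"x":0,"y":0,"z":-1.5,"roll":0},{"gripper":0,"x":0,"y":0,"z":0,"roll":0}])

```text
time_s: 10.82
eef_pos: [0.4737, 0.1934, 0.3211]
eef_rot: [-0.001, 0.726, -0.688, 0.001]
wrist_force: [0.3, 0.4, -1.7]
opening: 0.564
```

```bash
python3 - <<'E'
from h import *
goto([.4745,.1925,.2315],-87)
w=cam('wrist');s=cam('scene');t=cam('top')
a=cv2.resize(s['img'][120:280,240:400],(400,400),interpolation=cv2.INTER_CUBIC)
b=cv2.resize(w['img'],(400,300)); b=np.vstack([b,np.zeros((100,400,3),np.uint8)])
save('c6.png',np.hstack([a,b]))
E
```

```text
tcp [0.4737 0.1934 0.3211] yaw -86.97 d_tool_cm [ 0.1  -0.04  8.96] roll 0.03 op 0.564 F [ 0.3  0.4 -1.7]
```

View pics/c6.png

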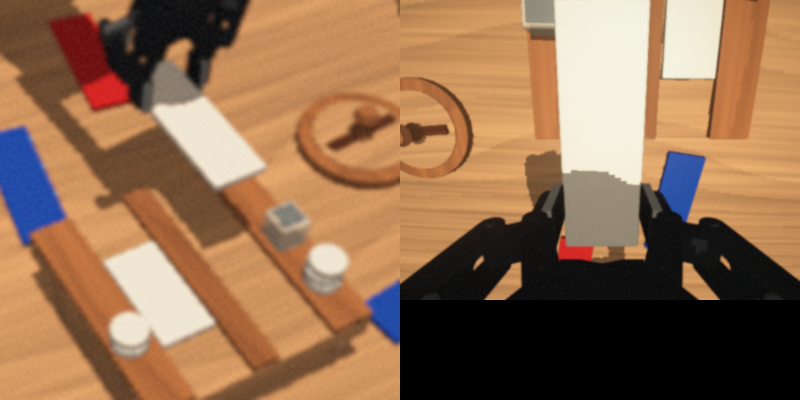

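The strip is gripped and clear of the shelf; everything else is unmoved. I carry it to the case.

Request:
move_arm(moves=[{"gripper":0,"x":2,"y":-0.3,"z":0,"roll":0},{"gripper":0,"x":4,"y":-0.3,"z":0,"roll":0},{"gripper":0,"x":5,"y":-0.4,"z":0,"roll":0},{"gripper":0,"x":5,"y":-0.4,"z":0,"roll":0},{"gripper":0,"x":5,"y":-0.4,"z":0,"roll":0}])

```text
time_s: 11.6
eef_pos: [0.502, -0.0169, 0.3186]
eef_rot: [0.0, 0.726, -0.688, -0.001]
wrist_force: [1.0, -0.3, -1.4]
opening: 0.564
```

Request:
move_arm(moves=[{"gripper":0,"x":5,"y":-0.4,"z":0,"roll":0},{"gripper":0,"x":5,"y":-0.4,"z":0,"roll":0},{"gripper":0,"x":4,"y":-0.3,"z":0,"roll":0},{"gripper":0,"x":3,"y":-0.2,"z":0,"roll":3},{"gripper":0,"x":2,"y":0,"z":0,"roll":3.3}])

```text
time_s: 12.22
eef_pos: [0.524, -0.2058, 0.3184]
eef_rot: [-0.0, -0.685, 0.728, 0.001]
wrist_force: [0.3, 0.6, -1.0]
opening: 0.563
```

Request:
move_arm(moves=[{"gripper":0,"x":0,"y":0,"z":0,"roll":0},{"gripper":0,"x":0,"y":0,"z":0,"roll":0}])

```text
time_s: 12.48
eef_pos: [0.5241, -0.2036, 0.3192]
eef_rot: [0.0, -0.687, 0.727, 0.001]
wrist_force: [-0.9, -0.3, -1.4]
opening: 0.563
```

```bash
python3 - <<'E'
from h import *
goto([.527,-.2085,.1765],-93.3)
T=tool()
for n in('scene','top','wrist'):
    c=cam(n); hsv=cv2.cvtColor(c['img'],cv2.COLOR_RGB2HSV)
    m=((hsv[...,1]<60)&(hsv[...,2]>120)).astype(np.uint8)
    for k in cv2.findContours(m,cv2.RETR_EXTERNAL,cv2.CHAIN_APPROX_NONE)[0]:
        z=T[2,3]-.1624
        P=ray(c,k[:,0],z)[:,:2]; A=cv2.contourArea(k)
        if A>400 and np.hypot(*(P.mean(0)-[.56,-.2]))<.12:
            r=cv2.minAreaRect((P*1000).astype(np.float32)); print(n,A,k[:,0].mean(0).round(),np.round(r[0],1),np.round(r[1],1),round(r[2],1),P.min(0).round(3),P.max(0).round(3))
save('c7.png',np.hstack([cv2.resize(cam('scene')['img'][150:384,20:254],(400,400),interpolation=cv2.INTER_CUBIC),cv2.resize(cam('wrist')['img'][:384,64:448],(400,400))]))
E
```

```text
tcp [ 0.5241 -0.2036  0.3192] yaw -93.22 d_tool_cm [ 0.49 -0.33 14.27] roll 0.08 op 0.563 F [-0.9 -0.3 -1.4]
scene 579.5 [ 98. 292.] [ 627.  -290.9] [28.2 90.3] 86.7 [ 0.582 -0.307] [ 0.672 -0.275]
scene 1757.5 [139. 253.] [ 569.2 -205.7] [ 51.8 150.4] 86.6 [ 0.494 -0.235] [ 0.645 -0.179]
top 446.5 [383. 140.] [ 589.9 -204.8] [49.7 93.9] 85.3 [ 0.545 -0.233] [ 0.637 -0.18 ]
wrist 761.5 [437. 215.] [ 542.5 -290.5] [15.9 15.6] 72.4 [ 0.535 -0.298] [ 0.551 -0.283]
wrist 796.5 [399. 215.] [ 543.7 -272.1] [16.1 15.8] 86.5 [ 0.536 -0.28 ] [ 0.552 -0.264]
wrist 798.0 [361. 215.] [ 544.8 -253.6] [16.  15.4] 1.7 [ 0.537 -0.261] [ 0.553 -0.246]
wrist 843.0 [443. 180.] [ 559.5 -291.6] [16.2 15.5] 69.1 [ 0.551 -0.3  ] [ 0.567 -0.284]
wrist 876.0 [404. 180.] [ 560.8 -273. ] [16.5 15.3] 46.1 [ 0.553 -0.281] [ 0.568 -0.265]
wrist 887.5 [365. 180.] [ 561.9 -254.6] [16.3 15.6] 26.7 [ 0.554 -0.263] [ 0.57  -0.247]
wrist 926.0 [450. 143.] [ 576.8 -292.6] [16.1 15.4] 46.9 [ 0.569 -0.301] [ 0.584 -0.285]
wrist 955.5 [410. 143.] [ 577.8 -274.1] [16.  15.5] 46.1 [ 0.57  -0.282] [ 0.586 -0.266]
wrist 959.5 [369. 143.] [ 578.8 -255.7] [15.7 15.2] 1.8 [ 0.571 -0.263] [ 0.587 -0.248]
wrist 1043.0 [443.  94.] [ 597.9 -286.8] [15.9 15.6] 65.6 [ 0.59  -0.295] [ 0.606 -0.279]
wrist 33724.5 [258. 150.] [ 564.5 -204.7] [ 51.3 146.3] 86.8 [ 0.491 -0.234] [ 0.639 -0.178]
```

View pics/c7.png

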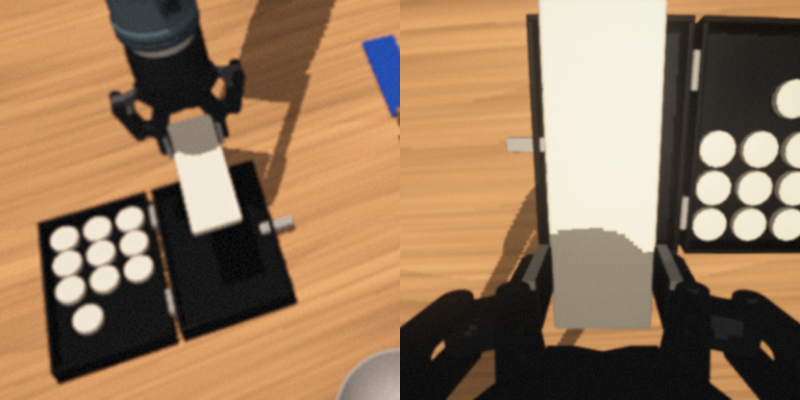

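The strip measures 150×52 mm at the expected height in the scene view, so it is level, and it is centred at (569, −206) mm over the empty half. The case image matches the earlier measurement. I shift 5 mm in −y and lower.

Request:
move_arm(moves=[{"gripper":0,"x":0.5,"y":0,"z":2,"roll":0},{"gripper":0,"x":0,"y":0,"z":4,"roll":0},{"gripper":0,"x":0,"y":0,"z":3,"roll":0},{"gripper":0,"x":0,"y":0,"z":1.5,"roll":0},{"gripper":0,"x":0,"y":0,"z":0,"roll":0}])

```text
time_s: 13.35
eef_pos: [0.5239, -0.2091, 0.214]
eef_rot: [-0.0, -0.687, 0.727, 0.001]
wrist_force: [0.6, -0.5, -0.3]
opening: 0.566
```

```bash
python3 - <<'E'
from h import *
goto([.525,-.2085,.1755],-93.3)
c=cam('wrist'); hsv=cv2.cvtColor(c['img'],cv2.COLOR_RGB2HSV); z=.013+.037
m=((hsv[...,1]<70)&(hsv[...,2]>110)).astype(np.uint8)
T=tool()
k=max(cv2.findContours(m,cv2.RETR_EXTERNAL,cv2.CHAIN_APPROX_NONE)[0],key=cv2.contourArea)
r=cv2.minAreaRect((ray(c,k[:,0],T[2,3]-.1625)[:,:2]*1000).astype(np.float32));print('strip',r)
d=(hsv[...,2]<55).astype(np.uint8)
for row in(60,110,160):
    # dark columns left/right of strip
    cols=np.flatnonzero(d[row]); g=np.split(cols,np.flatnonzero(np.diff(cols)>3)+1)
    print(row,[(i[0],i[-1],*ray(c,[(i[0],row),(i[-1],row)],.028)[:,:2].round(3).ravel()) for i in g if len(i)>4])
E
```

```text
tcp [ 0.5239 -0.2091  0.214 ] yaw -93.25 d_tool_cm [-0.07 -0.12  3.85] roll 0.05 op 0.566 F [ 0.6 -0.5 -0.3]
strip ((563.8181762695312, -211.4512939453125), (49.180049896240234, 145.42811584472656), 86.73865509033203)
60 [(np.int64(130), np.int64(188), np.float64(0.622), np.float64(-0.152), np.float64(0.62), np.float64(-0.181)), (np.int64(342), np.int64(389), np.float64(0.616), np.float64(-0.255), np.float64(0.615), np.float64(-0.278)), (np.int64(404), np.int64(511), np.float64(0.614), np.float64(-0.286), np.float64(0.613), np.float64(-0.34))]
110 [(np.int64(135), np.int64(190), np.float64(0.598), np.float64(-0.151), np.float64(0.597), np.float64(-0.179)), (np.int64(339), np.int64(511), np.float64(0.592), np.float64(-0.254), np.float64(0.588), np.float64(-0.344))]
160 [(np.int64(140), np.int64(149), np.float64(0.573), np.float64(-0.149), np.float64(0.572), np.float64(-0.154)), (np.int64(175), np.int64(195), np.float64(0.572), np.float64(-0.168), np.float64(0.571), np.float64(-0.178)), (np.int64(326), np.int64(397), np.float64(0.567), np.float64(-0.248), np.float64(0.565), np.float64(-0.286))]
```

The case walls at the strip's position give a centre of y ≈ −0.214 (strip −0.2115), so there is good clearance all round. The latch is clear of the strip and the fingers. Final slow lowering.

Request:
move_arm(moves=[{"gripper":0,"x":0.2,"y":0,"z":1.2,"roll":0},{"gripper":0,"x":0,"y":0,"z":1.2,"roll":0},{"gripper":0,"x":0,"y":0,"z":0.8,"roll":0},{"gripper":0,"x":0,"y":0,"z":0.3,"roll":0},{"gripper":0,"x":0,"y":0,"z":0,"roll":0}])

```text
time_s: 14.02
eef_pos: [0.5239, -0.2115, 0.1794]
eef_rot: [-0.0, -0.687, 0.727, 0.0]
wrist_force: [-0.2, -0.4, -1.5]
opening: 0.563
```

Request:
move_arm(moves=[{"gripper":0,"x":0,"y":0,"z":0,"roll":0}])

```text
time_s: 14.15
eef_pos: [0.5241, -0.2116, 0.18]
eef_rot: [0.0, -0.687, 0.727, -0.0]
wrist_force: [-0.4, -0.2, -1.5]
opening: 0.563
```

Request:
move_arm(moves=[{"gripper":0,"x":0,"y":0,"z":0.2,"roll":0},{"gripper":0,"x":0,"y":0,"z":0.1,"roll":0},{"gripper":0,"x":0,"y":0,"z":0,"roll":0}])

```text
time_s: 14.52
eef_pos: [0.5239, -0.2115, 0.1766]
eef_rot: [-0.0, -0.687, 0.727, 0.0]
wrist_force: [-0.3, 0.0, -1.0]
opening: 0.562
```

Request:
move_arm(moves=[{"gripper":0,"x":0,"y":0,"z":0.1,"roll":0},{"gripper":0,"x":0,"y":0,"z":0,"roll":0}])

```text
time_s: 14.78
eef_pos: [0.524, -0.2116, 0.1759]
eef_rot: [0.0, -0.687, 0.727, -0.0]
wrist_force: [-1.1, 0.7, -0.2]
opening: 0.563
```

Request:
move_arm(moves=[{"gripper":0,"x":0,"y":0,"z":0.1,"roll":0},{"gripper":0,"x":0,"y":0,"z":0,"roll":0}])

```text
time_s: 15.02
eef_pos: [0.5241, -0.2116, 0.1759]
eef_rot: [-0.0, -0.687, 0.727, -0.0]
wrist_force: [-5.0, 2.9, 12.0]
opening: 0.563
```

The strip is on the floor of the case (12 N upward, z stopped at the expected height). I release a little and withdraw.

Request:
move_arm(moves=[{"gripper":66,"x":0,"y":0,"z":0,"roll":0},{"gripper":66,"x":0,"y":0,"z":0,"roll":0},{"gripper":66,"x":0,"y":0,"z":0,"roll":0},{"gripper":66,"x":0,"y":0,"z":-0.5,"roll":0},{"gripper":66,"x":0,"y":0,"z":-2,"roll":0}])

```text
time_s: 15.65
eef_pos: [0.5234, -0.2112, 0.1994]
eef_rot: [-0.0, -0.687, 0.727, 0.001]
wrist_force: [0.5, 0.4, -0.1]
opening: 0.659
```

Request:
move_arm(moves=[{"gripper":66,"x":0,"y":0,"z":-5,"roll":0},{"gripper":66,"x":0,"y":0,"z":-5,"roll":0},{"gripper":66,"x":0,"y":5,"z":0,"roll":0},{"gripper":66,"x":0,"y":5,"z":0,"roll":0},{"gripper":66,"x":0,"y":0,"z":0,"roll":0}])

```text
time_s: 16.27
eef_pos: [0.4216, -0.2049, 0.3004]
eef_rot: [-0.0, -0.686, 0.728, 0.0]
wrist_force: [-0.2, -0.8, 0.3]
opening: 0.66
```

```bash
python3 - <<'E'
from h import *
goto([.525,-.2085,.1755],-93.3)
c=cam('scene'); hsv=cv2.cvtColor(c['img'],cv2.COLOR_RGB2HSV)
m=((hsv[...,1]<60)&(hsv[...,2]>120)).astype(np.uint8)
for k in cv2.findContours(m,cv2.RETR_EXTERNAL,cv2.CHAIN_APPROX_NONE)[0]:
    for z in(.013,.068):
        P=ray(c,k[:,0],z)[:,:2]; r=cv2.minAreaRect((P*1000).astype(np.float32))
        if cv2.contourArea(k)>700: print(z,k[:,0].mean(0).round(),np.round(r[0],1),np.round(r[1],1),round(r[2],1))
save('end.png',c['img'],1.5)
E
```

```text
tcp [ 0.4216 -0.2049  0.3004] yaw -93.36 d_tool_cm [ -0.24 -10.36  12.48] roll -0.06 op 0.66 F [-0.2 -0.8  0.3]
0.013 [253. 373.] [801.6 -82.2] [128.5  54.1] 65.3
0.068 [253. 373.] [822.7 -90.9] [120.1  50.6] 65.3
0.013 [148. 294.] [ 566.1 -214.1] [ 52.2 154.4] 86.8
0.068 [148. 294.] [ 602.6 -214.2] [ 48.8 144.3] 86.8
0.013 [300. 241.] [573.2 123.6] [107.2  91.3] 2.3
0.068 [300. 241.] [609.2 101.4] [100.2  85.4] 2.3
```

View pics/end.png

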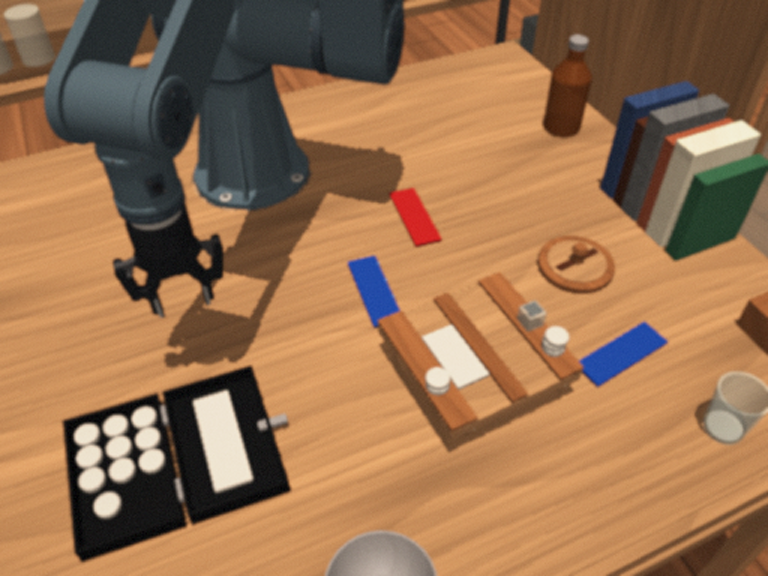

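The strip lies flat in the empty half of the case at about (223,440). The short strip, cube, stacks and spinner are where they were, and the arm touches nothing. I hand in.

```bash
python3 -c "
from bench import ctrl
print(ctrl.hand_in())"
```

```text
the job is handed in; nothing more can be done
None
```

The longer white strip now lies flat in the empty half of the backgammon case, and I have handed the job in at about 16 s of the 54 s allowed.

**What I did:** I pushed the strip along the +y lane from behind with the shut gripper until it overhung the front edge by about 52 mm. I then gripped the overhanging end across its width, lifted it level, carried it to the case and lowered it until it touched the floor. There I released it and backed the arm away.

**Last checks:**
- **Strip position:** the final scene picture puts its centre at about (566, −214) mm. The case half is centred at about (570, −213) mm, and the two are parallel.
- **Strip size:** that picture gave 154 × 52 mm at the lying height, slightly more than the true 150 × 50, which I put down to visible sides and mask blur.
- **Bystanders:** the short strip measured within 1 mm of its first position. I checked the cube, both stacks and the spinner by eye only, and they looked unmoved.
- **Forces:** the highest wrist force shown was about 13 N, when the strip touched the case floor. I only read forces at the end of each move call.

**What did not go to plan:**
- My first three move calls were refused because rows left out some keys. Nothing moved.
- The first part of the push ran with the fingertips only about 1 mm below the strip's top, because the arm stopped about 4 mm higher than I had commanded. I saw this, backed off and lowered the tips before pushing on.

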